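# Lock a parts case into its latched dock

## Robot

A 7-joint arm with a two-finger parallel gripper is mounted at the origin on the work surface. World frame = base frame: x ahead of the robot, y to its left, z up, the work surface at z = 0. Lengths are in m, angles in rad, forces in N, time in s.
With the tool pointing down it reaches from about 0.375 to 0.925 m from the base axis. Payload 3.1 kg.
Tool frame: the origin (TCP) lies at the very end of the fingers, on their centre line; the grasp point (between the pads) lies 19 mm behind it; z points along the fingers, y is the direction in which the jaws open and shut (so a half turn about z gives the same grasp; the last joint's range is limited). The gripper opens to 85 mm and grips with 20 to 120 N. Pads are 22 mm wide; open, the fingers measure 114 mm over their backs; the gripper's body (76 mm by 85 mm) begins 54 mm behind the grasp point. The pads swing forward as they close: fully open they stand 13 mm farther back than shut.
Start: joints at [1.05, 0.383, 0.044, 1.598, -0.018, 1.161, -0.05], TCP at [0.267, -0.593, 0.231] pointing down, gripper open.
Joint ranges: [-2.61, 2.61], [-0.41, 2.15], [-1.48, 1.57], [0, 2.5], [-1.57, 4.71], [0.05, 1.97], [-2.85, 2.85]. Speed limits (rad/s): [2.79, 2.79, 3.14, 3.14, 3.14, 3.14, 3.14].

## Interface

Orientations are given as a unit quaternion [x, y, z, w].
In Python, from bench import bot, optics, hand_in gives the robot as it stands.
- The arm moves only by the tool move_arm, never from a script. Its argument "increments" is a list of rows, each a list of 7 numbers: the shift along the world's x, y, z in mm, then the turn, a rotation vector about the world's x, y, z in degrees, then the gripper's target within -1 to 1 (shut at 1, half-way at 0, fully open at -1). A call has 1 to 5 rows; each row shifts and turns the pose as measured when the row begins; what a row does not reach is not made up. A row lasts 1/10 s, in which the tool goes at most 50 mm and 8.59 degrees, less where a joint would pass 70% of its speed; a pose out of reach is approached as far as the arm can. A call with a gripper value outside its range is refused whole. The fingers move at their own pace and stop on an object; "newtons" is the grip in N (left out, the last holds). Time passes only in rows, so rows that do not move let the fingers close. It gives the time, the measured TCP pose, the force and the opening at its end, in the units of the state.
- bot.get_state(): the state, without advancing time (a new reading comes with each control period).
- optics.capture(name): name is "scene" or "top" or "wrist"; returns a dict with "img" (420x560x3 uint8, red, green, blue), "fx", "fy", "cx", "cy" (pixels), "k1" (the pictures are not rectified: a ray, as slopes to the right and down, at radius r is drawn at 1 + k1 r^2 times it, then the intrinsics apply), "rvec" (rotation vector, rad) and "tvec" (3), from world to camera coordinates, as OpenCV has them; the wrist camera has in their place "mount" (4x4, takes a point from camera to tool coordinates, whose origin is the TCP and whose axes are the flange's). Camera axes: x right, y down, z forward; pixel columns grow to the right and rows downward; lengths in m; the calibration is good to about 2 mm. A picture is of the moment at which its call begins: read the wrist's pose just before it. There is no depth.
- hand_in(): hands the job in, once; it reports no verdict.
The state is a dict: "time_s": time; "q": joint angles; "joint_vel": joint speeds; "tau": joint torques, N m; "ee_pos": TCP position; "tcp_rot": TCP orientation; "force": force on the tool from outside, world axes, zero at the start; "torque": the same for the moment, N m; "finger_gap": finger opening in m.
Only numpy, scipy, OpenCV 4.12 (cv2) and the standard library are available. Lean on these libraries where they do the work, as an engineer would, in place of code of your own. Each camera call takes 0.05 s, during which the arm holds its last target.

## Task

Put the parts case that stands loose on the bench away in the empty dock that is wide enough for it: set its leading end on the sprung latch tooth at the mouth, press the tooth down with the case, slide the case in under the lips and push it fully home until the latch snaps up behind it, then let go. Keep the case upright, don't ram it, and leave the stored case and the other things on the bench where they are.

Things in the scene. Friction and masses are not known exactly. Their poses are not given: they have to be found in the camera images.
- case_mid (a point): Centre of the loose parts case, 22 mm above its underside: black flat box, clear lid, same at both ends, 0.36 to 0.56 kg. x along its 130 mm length (either end may lead), y across, z up. At the bottom a flange 130 x 98 mm, 5 mm thick; above it the tray, 126 x 84 mm; lid top 44 mm above the underside.
- case_grip (a point): Middle of that case's handle: a straight bar along the case's y, 80 mm long, 14 mm wide (along case x), 12 mm high, 72 mm above the underside and 28 mm above the lid, over the case's centre, on a post at each end (66 mm clear between posts, open beneath).
- dock: The wide empty dock (the right one), fixed to the bench. Origin: bench level, centre line, nominal inner face of the latch tooth; x into the slot, z up. Floor 16 mm above the bench: open infeed table from x -150 mm to the tooth, then the lane, 102 mm between side rails, mouth flared from x -24 mm to 0. Rails, lips, tooth and stops share slotted bolts: all may sit up to 4 mm off, along x.
- dock_lips (a point): Nominal start of that dock's lips, dock x +4 mm, 24 mm above the bench, centre line. From here on a lip over each edge of the lane, 8 mm above the floor, 88 mm apart (the first 15 mm turned up by a few mm), holds the case's flange down, so the case cannot be set in from above: its end must be flat on the floor to pass under.
- dock_stop (a point): Nominal far end of that dock's lane, dock x +133.5 mm, 38 mm above the bench: two rubber-faced rigid end stops. Between them a sprung plunger, 7 mm ahead of the stops, pushes a case back out against the tooth (4 N at first touch, 7 N at the stops). A locked case has 3.5 mm of play between tooth and stops.
- dock_latch (a joint): Its latch: steel leaf 46 mm wide in the infeed table, hinged 60 mm before the tooth's inner face. Radians: 0 up, 0.17 tooth level with floor. The tooth, dock x -10 to 0 mm nominal, 9 mm high, square both sides, needs 3.5 N to start, 6.5 N to hold down; the case's weight alone does not. Snaps up by itself once the case's rear is 2 mm past it (near the end stops), if no fingertip is over it.
- dock_narrow: The narrow empty dock of the same make, lane 74 mm wide, too narrow for the case. Origin and axes as for the wide dock.
- stored_mid (a point): Centre of a like case already locked in the third dock, 22 mm above its underside; its handle's top is 94 mm above the bench. Leave it.
- jar: Bystander: glass jar, 72 mm wide, 85 mm high. Origin under its centre.
- spraycan: Bystander: spray can, 64 mm wide, 170 mm high. Origin under its centre.
- screwdriver: Bystander: screwdriver lying on the bench, 200 mm long, along its x.
- tape: Bystander: roll of tape lying flat, 100 mm wide, 24 mm high.
- wrench: Bystander: wrench lying on the bench, 190 mm long, along its x.
- mug: Bystander: white mug, 84 mm wide, 95 mm high.
- bolt_bin: Bystander: small grey open bin, 110 x 160 x 60 mm.

How it is judged:
On the way:
1. the case has pressed the wide dock's latch down and its leading end is at least 20 mm past the tooth (value of joint dock_latch above 0.12 rad and x of case_mid in the frame of dock between -0.045 and 0.05 m and z of case_mid in the frame of dock below 0.046 m), for 0.1 s.
At the end, for the whole second after the job is handed in: The case lies flat in the wide dock (within 6 mm of its centre line, 0.06 rad of its direction, 6 mm of floor height), its centre 58 to 76 mm past the nominal tooth line, at rest, and the latch is up behind it (below 0.04 rad) (value of joint dock_latch below 0.04 rad and x of case_mid in the frame of dock between 0.058 and 0.076 m and y of case_mid in the frame of dock between -0.006 and 0.006 m and z of case_mid in the frame of dock below 0.044 m and angle between case_mid's own z axis and vertical below 0.06 rad and angle between the x axis of case_mid and the x axis of dock, either way round below 0.06 rad and linear speed of case below 0.02 m/s); the robot touches nothing.
It fails at once if the loose case is tipped by more than about 35 degrees (angle between case_mid's own z axis and vertical above 0.6 rad).
It fails at once if the case is rammed: more than 110 N between it and the dock (contact force between case and dock above 110 N).
It fails at once if the stored case is moved by more than 15 mm (distance of stored_mid from where it was at the start of the episode above 0.015 m).
It fails at once if a bystander is moved by more than 40 mm (distance of any of jar, spraycan, screwdriver, tape, wrench, mug, bolt_bin from where it was at the start of the episode above 0.04 m).
It also fails if it takes over 58 s, if anything falls off the work surface, if the arm or the gripper's body presses on something with over 40 N, if the wrist force passes 120 N, or if a joint passes its speed limit or range.

## Working session

There is one attempt and no reset: what is moved stays moved. The work goes in short steps, Python scripts to look and compute and a tool call to move; the robot and the scene stay as the last step left them, time stands still between calls to the robot, and variables do not carry over. Pictures are saved under pics/ and viewed, and the job is handed in when it is done.

Besides the shell and the picture viewer there is one more tool, called after "Call:" as name(argument=value, ...), one argument or row to a line, values as JSON. move_arm: Moves the arm, as the interface text tells. Its arguments: {"type":"object","properties":{"increments":{"type":"array","items":{"type":"array","items":{"type":"number"}}},"newtons":{"type":"number"}},"required":["increments"]}

```bash
mkdir -p pics; ls; python3 - <<'E'
from bench import bot, optics
import cv2
print(bot.get_state())
for n in ("scene","top","wrist"):
    c=optics.capture(n); cv2.imwrite(f"pics/{n}0.png",cv2.cvtColor(c["img"],cv2.COLOR_RGB2BGR))
    print({k:v for k,v in c.items() if k!="img"})
E
```

```text
pics
{'time_s': 0.0, 'q': array([ 1.05018246,  0.38386734,  0.04382009,  1.59959317, -0.01794294,
        1.16118214, -0.04992219]), 'joint_vel': array([-0.00075312,  0.00059218, -0.00013532, -0.00038286,  0.00089668,
       -0.00086446,  0.00164988]), 'tau': array([ 9.82886468e-05, -4.33460748e+01,  1.02447286e+00, -2.49511296e+01,
        1.04948343e-02,  1.13096923e-02, -1.69152219e-05]), 'ee_pos': array([ 0.26633731, -0.59188765,  0.22985714]), 'tcp_rot': array([ 9.77730237e-01,  2.09861425e-01, -3.27472661e-04, -1.28799683e-03]), 'force': array([-0.39716208,  0.31945522,  1.28689738]), 'torque': array([0.01196089, 0.01653205, 0.0511903 ]), 'finger_gap': 0.0851658708770626}
{'fx': 436.3946903395442, 'fy': 436.3946903395442, 'cx': 276.59637390495055, 'cy': 217.25375818236702, 'k1': 0.016912986562009295, 'rvec': array([ 1.40436439,  1.94098758, -1.03184202]), 'tvec': array([ 0.16246598, -0.22419749,  1.78377335])}
{'fx': 452.9445837398587, 'fy': 452.9445837398587, 'cx': 289.49384313464674, 'cy': 206.01058529101485, 'k1': -0.0998516174820442, 'rvec': array([ 2.19210316, -2.15640768,  0.09948243]), 'tvec': array([0.01073268, 0.56163274, 1.23187416])}
{'fx': 358.16449926474104, 'fy': 358.16449926474104, 'cx': 278.01966185515954, 'cy': 214.01092034590837, 'k1': -0.0617126349525851, 'mount': array([[-4.76794565e-04, -9.59890861e-01, -2.80373513e-01,
         7.17163402e-02],
       [ 9.99999473e-01, -2.02674651e-04, -1.00668842e-03,
         9.63938916e-04],
       [ 9.09486410e-04, -2.80373845e-01,  9.59890452e-01,
        -1.41990515e-01],
       [ 0.00000000e+00,  0.00000000e+00,  0.00000000e+00,
         1.00000000e+00]])}
```

View pics/scene0.png

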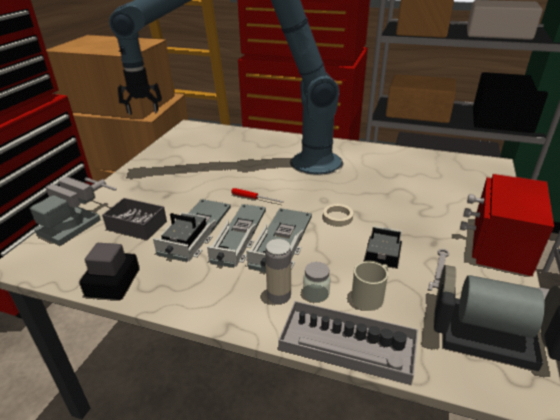

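View pics/top0.png

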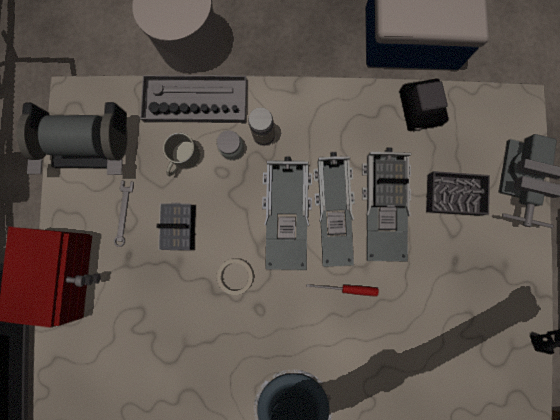

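View pics/wrist0.png

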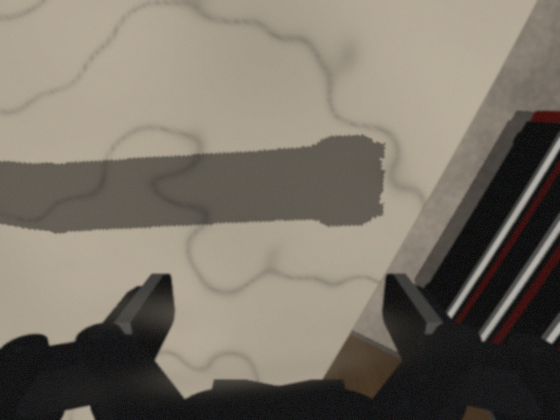

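Scene: the loose case is at top px (178,227). The wide dock is at (287,215), the narrow one at (336,212) and the stored case at (388,180). The lanes run up the image (+x). I'll zoom in and build a ray-casting helper.

```bash
cat > h.py <<'E'
import numpy as np, cv2
from scipy.spatial.transform import Rotation as R
from bench import bot, optics
def cap(n,save=None):
    s=bot.get_state() if n=="wrist" else None
    c=optics.capture(n); c["img"]=c["img"].copy()
    if n=="wrist":
        T=np.eye(4);T[:3,:3]=R.from_quat(s["tcp_rot"]).as_matrix();T[:3,3]=s["ee_pos"]
        M=T@c["mount"]; c["Rcw"]=M[:3,:3]; c["o"]=M[:3,3]
    else:
        Rm=cv2.Rodrigues(np.array(c["rvec"]))[0]; c["Rcw"]=Rm.T; c["o"]=-Rm.T@c["tvec"]
    c["K"]=np.array([[c["fx"],0,c["cx"]],[0,c["fy"],c["cy"]],[0,0,1]]); c["D"]=np.array([c["k1"],0,0,0,0.])
    if save: cv2.imwrite(save,cv2.cvtColor(c["img"],cv2.COLOR_RGB2BGR))
    return c
def rays(c,px):
    u=cv2.undistortPoints(np.array(px,float).reshape(-1,1,2),c["K"],c["D"]).reshape(-1,2)
    return np.c_[u,np.ones(len(u))]@c["Rcw"].T
def onz(c,px,z):
    d=rays(c,px); return c["o"]+d*((z-c["o"][2])/d[:,2])[:,None]
def proj(c,P):
    P=np.array(P,float).reshape(-1,3); rv=cv2.Rodrigues(c["Rcw"].T)[0]; t=-c["Rcw"].T@c["o"]
    return cv2.projectPoints(P,rv,t,c["K"],c["D"])[0].reshape(-1,2)
def crop(c,x0,y0,w,h,s,fn):
    im=cv2.resize(c["img"][y0:y0+h,x0:x0+w],None,fx=s,fy=s,interpolation=cv2.INTER_CUBIC)
    cv2.imwrite(fn,cv2.cvtColor(im,cv2.COLOR_RGB2BGR))
E
python3 - <<'E'
from h import *
c=cap("top"); crop(c,140,140,190,140,4,"pics/t1.png")
print(onz(c,[(158,225),(196,226)],.072), onz(c,[(266,268),(306,268)],.016), c["o"])
E
```

```text
[[0.50009171 0.37231886 0.072     ]
 [0.49932876 0.26908304 0.072     ]] [[ 0.38884292  0.08218695  0.016     ]
 [ 0.39067978 -0.02856438  0.016     ]] [0.4462179  0.01867662 1.27812411]
```

View pics/t1.png

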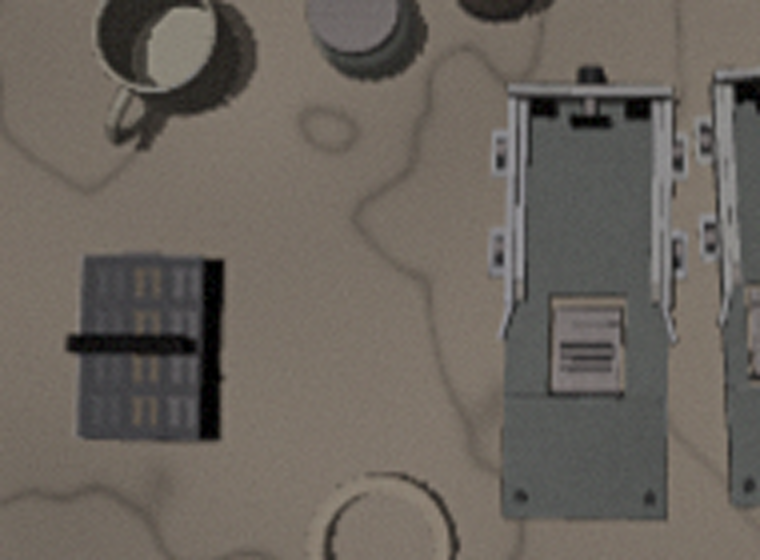

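Call:
move_arm(
  increments=[
    [13,44,5,0,0,8,-1],
    [13,44,5,0,0,8,-1],
    [13,44,5,0,0,8,-1],
    [13,44,5,0,0,8,-1],
    [13,44,5,0,0,8,-1],
  ],
)

```text
time_s: 0.7
ee_pos: [0.3256, -0.3717, 0.2523]
tcp_rot: [0.844, 0.536, -0.003, -0.001]
force: [0.6, 0.1, -0.4]
finger_gap: 0.0856
```

Call:
move_arm(
  increments=[
    [13,44,5,0,0,8,-1],
    [13,44,5,0,0,8,-1],
    [13,44,5,0,0,8,-1],
    [13,44,5,0,0,2,-1],
    [13,44,5,0,0,0,-1],
  ],
)

```text
time_s: 1.2
ee_pos: [0.3907, -0.142, 0.2781]
tcp_rot: [0.694, 0.72, -0.004, 0.001]
force: [0.6, 0.5, -0.3]
finger_gap: 0.0854
```

Call:
move_arm(
  increments=[
    [13,44,0,0,0,0,-1],
    [13,44,0,0,0,0,-1],
    [13,44,0,0,0,0,-1],
    [13,44,0,0,0,0,-1],
    [13,44,0,0,0,0,-1],
  ],
)

```text
time_s: 1.7
ee_pos: [0.4565, 0.0868, 0.28]
tcp_rot: [0.695, 0.719, -0.003, 0.005]
force: [0.2, 0.1, -0.0]
finger_gap: 0.0854
```

Call:
move_arm(
  increments=[
    [15,-10,0,0,0,-2,-1],
    [15,-10,0,0,0,0,-1],
    [0,0,0,0,0,0,-1],
  ],
)

```text
time_s: 2.0
ee_pos: [0.4873, 0.0781, 0.2809]
tcp_rot: [0.701, 0.713, -0.001, 0.004]
force: [-0.6, 0.6, -0.4]
finger_gap: 0.0854
```

```bash
python3 - <<'E'
from h import *
import pickle
c=cap("wrist","pics/w1.png"); pickle.dump(c,open("w1.pkl","wb")); print(c["o"], bot.get_state()["ee_pos"])
E
```

```text
[0.48574197 0.15001724 0.42237302] [0.48620802 0.07868758 0.28075817]
```

View pics/w1.png

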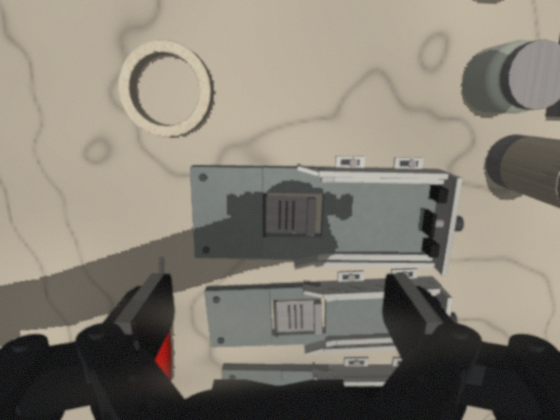

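The wide dock fills the middle: table left edge at column 192, tooth around columns 308-322, end stops around 437. I'll zoom in on it.

```bash
python3 - <<'E'
from h import *
import pickle
c=pickle.load(open("w1.pkl","rb"))
g=c.copy(); g["img"]=np.clip(c["img"].astype(float)*1.5,0,255).astype(np.uint8)
crop(g,185,150,140,120,5.5,"pics/w1a.png"); crop(g,300,150,170,125,4.6,"pics/w1b.png")
E
```

```text
(no output)
```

View pics/w1a.png

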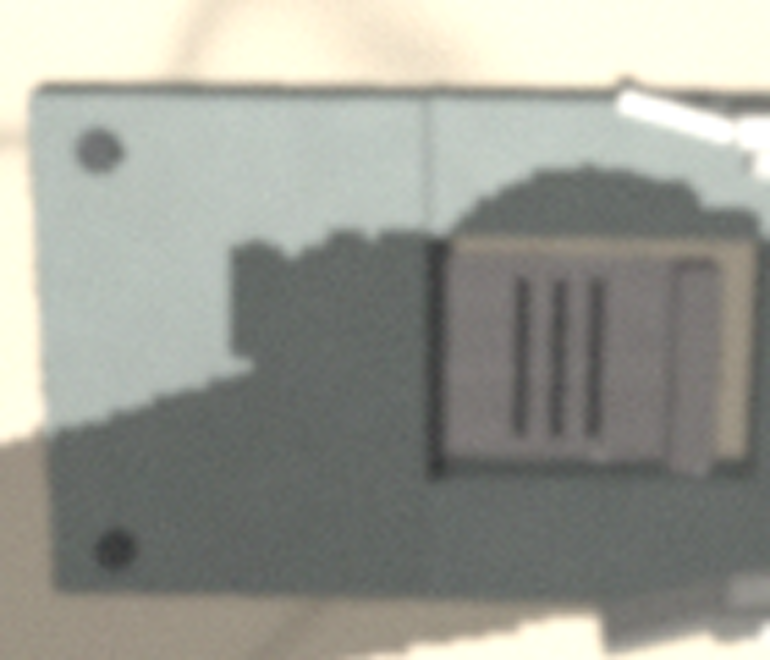

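View pics/w1b.png

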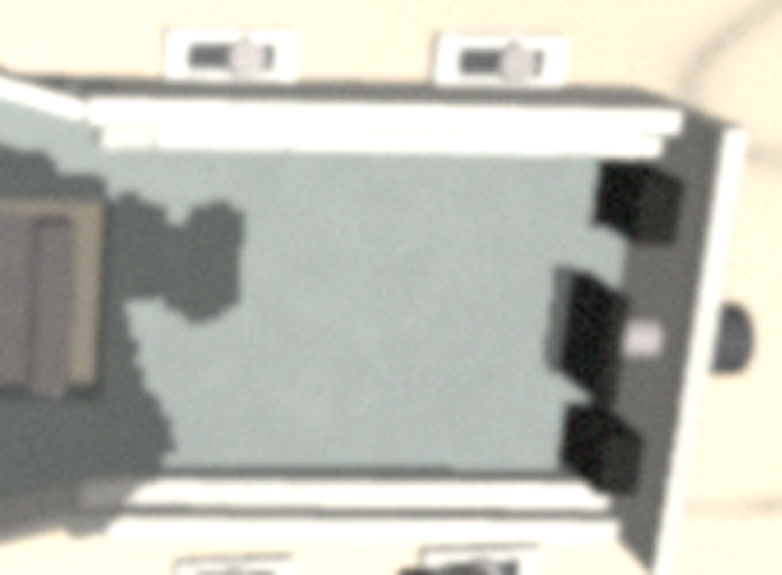

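```bash
python3 - <<'E'
from h import *
import pickle
c=pickle.load(open("w1.pkl","rb"))
A=lambda p:[(185+x/5.5,150+y/5.5) for x,y in p]
B=lambda p:[(300+x/4.6,150+y/4.6) for x,y in p]
np.set_printoptions(precision=4,suppress=True)
print("table corners/edges",onz(c,A([(35,92),(57,590),(600,93),(600,600)]),.016))
print("bolts",onz(c,A([(100,151),(116,549)]),.016))
print("seam",onz(c,A([(428,95),(428,230)]),.016))
print("tooth top inner edge",onz(c,A([(718,262),(708,470)]),.025))
print("tooth top outer edge",onz(c,A([(670,262),(668,470)]),.025))
print("lip inner edges hi",onz(c,B([(160,153),(655,155)]),.026))
print("lip inner edges lo",onz(c,B([(150,478),(600,482)]),.026))
print("lip start",onz(c,B([(105,140)]),.028))
E
```

```text
table corners/edges [[ 0.3903  0.0828  0.016 ]
 [ 0.3894 -0.0294  0.016 ]
 [ 0.5077  0.0843  0.016 ]
 [ 0.5112 -0.0298  0.016 ]]
bolts [[ 0.4034  0.0705  0.016 ]
 [ 0.4031 -0.0192  0.016 ]]
seam [[0.4721 0.0833 0.016 ]
 [0.4722 0.0546 0.016 ]]
tooth top inner edge [[0.5329 0.0508 0.025 ]
 [0.5329 0.0048 0.025 ]]
tooth top outer edge [[0.5229 0.0507 0.025 ]
 [0.5243 0.0047 0.025 ]]
lip inner edges hi [[0.5537 0.0682 0.026 ]
 [0.6779 0.0701 0.026 ]]
lip inner edges lo [[ 0.5566 -0.0181  0.026 ]
 [ 0.6764 -0.018   0.026 ]]
lip start [[0.5398 0.0716 0.028 ]]
```

Tooth inner face is at x≈0.533, the centre line at y≈0.026 and the yaw near 0. Next, the case.

Call:
move_arm(
  increments=[
    [3,48,-5,0,0,-1,-1],
    [3,48,-5,0,0,0,-1],
    [3,48,-5,0,0,0,-1],
    [3,40,-5,0,0,0,-1],
    [0,0,0,0,0,0,-1],
  ],
)

```text
time_s: 2.55
ee_pos: [0.4941, 0.2627, 0.2596]
tcp_rot: [0.712, 0.702, -0.004, 0.004]
force: [-0.4, 0.9, -0.2]
finger_gap: 0.0856
```

```bash
python3 - <<'E'
from h import *
import pickle
c=cap("wrist"); pickle.dump(c,open("w2.pkl","wb")); s=bot.get_state(); print(c["o"], s["ee_pos"],R.from_quat(s["tcp_rot"]).as_matrix())
c["img"]=np.clip(c["img"].astype(float)*1.6,0,255).astype(np.uint8)
crop(c,0,0,560,420,1.4,"pics/w2.png")
p=proj(c,[.5,.32,.072])[0]; print(p); x,y=int(p[0])-95,int(p[1])-75
x=max(x,0);y=max(y,0); print(x,y); crop(c,x,y,190,150,4,"pics/w2a.png")
E
```

```text
[0.49536906 0.3352236  0.40068964] [0.49477725 0.25962591 0.25959531] [[ 0.0170639   0.99985387  0.00103518]
 [ 0.99974389 -0.01704661 -0.01488539]
 [-0.01486557  0.00128892 -0.99988867]]
[282.65664057 122.87604774]
187 47
```

View pics/w2.png

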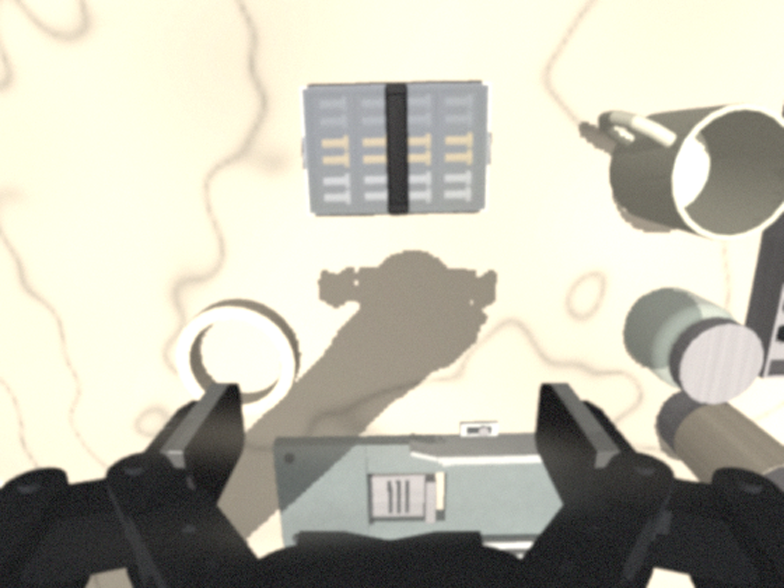

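View pics/w2a.png

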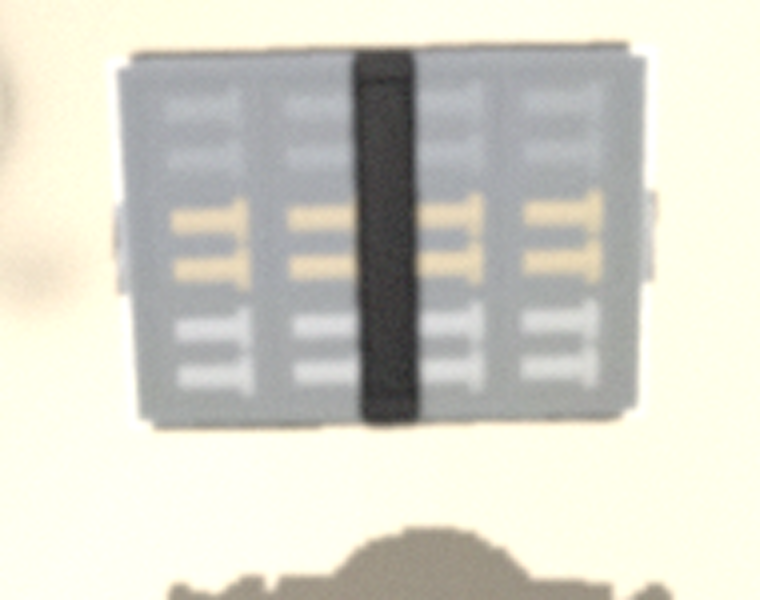

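```bash
python3 - <<'E'
from h import *
import pickle
np.set_printoptions(precision=4,suppress=True)
c=pickle.load(open("w2.pkl","rb"))
A=lambda p:[(187+x/4,47+y/4) for x,y in p]
P=onz(c,A([(357,60),(413,60),(362,415),(418,415)]),.078); print(P,P.mean(0))
# lid corners z .044
L=onz(c,A([(120,66),(645,56),(140,420),(635,410)]),.044); print(L,L.mean(0))
E
```

```text
[[0.4951 0.3706 0.078 ]
 [0.5069 0.3705 0.078 ]
 [0.495  0.296  0.078 ]
 [0.5076 0.2958 0.078 ]] [0.5011 0.3332 0.078 ]
[[0.4398 0.3741 0.044 ]
 [0.5623 0.3746 0.044 ]
 [0.4399 0.2915 0.044 ]
 [0.5627 0.2922 0.044 ]] [0.5012 0.3331 0.044 ]
```

Call:
move_arm(
  increments=[
    [3,37,-40,0.85,0,1,-1],
    [3,36,-45,0,0,0,-1],
    [0,0,-40,0,0,0,-1],
    [0,0,0,0,0,0,-1],
  ],
)

```text
time_s: 3.0
ee_pos: [0.5041, 0.3181, 0.1412]
tcp_rot: [0.711, 0.703, 0.0, 0.006]
force: [0.4, -2.4, -0.5]
finger_gap: 0.0853
```

```bash
cat > st.py <<'E'
from h import *
np.set_printoptions(precision=4,suppress=True)
s=bot.get_state(); M=R.from_quat(s["tcp_rot"]).as_matrix()
print(s["time_s"],s["ee_pos"],"F",s["force"],"T",s["torque"],"gap",s["finger_gap"]); print("tool y",M[:,1],"tool z",M[:,2])
E
python3 st.py
```

```text
3.0 [0.5041 0.3181 0.1412] F [ 0.4301 -2.4028 -0.4826] T [-0.0878  0.0281 -0.0449] gap 0.08530341581364659
tool y [ 0.9999 -0.0113  0.0084] tool z [ 0.0083 -0.0075 -0.9999]
```

Call:
move_arm(
  increments=[
    [-3,15,-20,0.4,0.5,0.6,-1],
    [0,0,0,0,0,0,-1],
  ],
)

```text
time_s: 3.2
ee_pos: [0.5027, 0.3292, 0.1226]
tcp_rot: [0.709, 0.705, -0.001, 0.001]
force: [-0.3, -0.5, -0.1]
finger_gap: 0.0853
```

```bash
python3 st.py
```

```text
3.2 [0.5027 0.3292 0.1226] F [-0.3034 -0.5041 -0.0868] T [-0.075   0.0707 -0.0182] gap 0.08534282933366417
tool y [ 1.     -0.0056  0.0004] tool z [ 0.0004 -0.0036 -1.    ]
```

Call:
move_arm(
  increments=[
    [-1,4,-25,0.2,0,0.3,-1],
    [0,0,-25,0,0,0,-1],
    [0,0,-17,0,0,0,-1],
    [0,0,0,0,0,0,-1],
  ],
)

```text
time_s: 3.6
ee_pos: [0.5113, 0.3284, 0.0648]
tcp_rot: [0.711, 0.703, 0.006, 0.006]
force: [-0.2, 0.4, -0.6]
finger_gap: 0.0853
```

```bash
python3 st.py; python3 - <<'E'
from h import *
c=cap("wrist","pics/w3.png")
E
```

```text
3.6 [0.5113 0.3284 0.0648] F [-0.2388  0.3866 -0.6439] T [-0.0387  0.0091 -0.029 ] gap 0.08532469569867876
tool y [ 0.9998 -0.0114  0.0167] tool z [ 0.0167  0.0004 -0.9999]
```

View pics/w3.png

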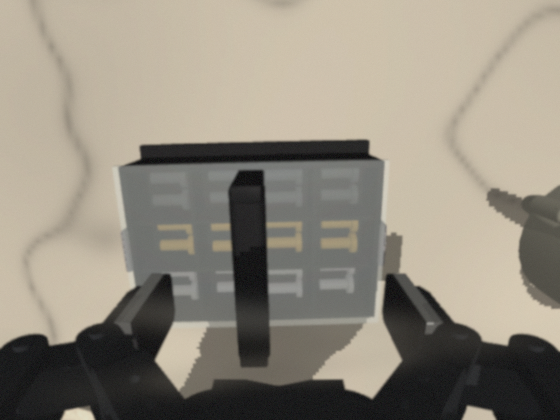

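Call:
move_arm(
  increments=[
    [-6,3,-6,0,0.5,0.3,-1],
    [-5,2,-6,0,0.5,0.3,-1],
    [0,0,0,0,0,0,-1],
  ],
)

```text
time_s: 3.95
ee_pos: [0.5037, 0.3353, 0.058]
tcp_rot: [0.708, 0.706, 0.004, 0.001]
force: [0.1, 0.1, 0.1]
finger_gap: 0.0853
```

```bash
python3 st.py
```

```text
3.95 [0.5037 0.3353 0.058 ] F [0.0967 0.1054 0.0718] T [ 0.0154 -0.0134  0.0534] gap 0.08530294066282591
tool y [ 1.     -0.0025  0.0065] tool z [ 0.0065  0.0048 -1.    ]
```

Call:
move_arm(
  increments=[
    [-2,-2,-5,-0.3,0.4,0.1,-1],
    [0,0,0,0,0,0,0],
    [0,0,0,0,0,0,1],
    [0,0,0,0,0,0,1],
    [0,0,0,0,0,0,1],
  ],
  newtons=60,
)

```text
time_s: 4.45
ee_pos: [0.5016, 0.3342, 0.0535]
tcp_rot: [0.707, 0.707, -0.0, -0.0]
force: [-0.4, -0.4, 0.7]
finger_gap: 0.0284
```

```bash
python3 st.py
```

```text
4.45 [0.5016 0.3342 0.0535] F [-0.3634 -0.3597  0.7427] T [-0.0378 -0.0325  0.0035] gap 0.02837174849402751
tool y [ 1.      0.0008 -0.0001] tool z [-0.0001  0.0001 -1.    ]
```

Call:
move_arm(
  increments=[
    [0,0,0,0,0,0,1],
    [0,0,0,0,0,0,1],
    [0,0,0,0,0,0,1],
  ],
  newtons=80,
)

```text
time_s: 4.75
ee_pos: [0.5014, 0.3344, 0.0538]
tcp_rot: [0.707, 0.707, -0.0, -0.0]
force: [0.7, -0.8, -0.7]
finger_gap: 0.013
```

```bash
python3 st.py
```

```text
4.75 [0.5014 0.3344 0.0538] F [ 0.6661 -0.794  -0.7072] T [-0.0691  0.0615  0.0259] gap 0.013045645959433961
tool y [ 1.      0.0008 -0.0004] tool z [-0.0004  0.     -1.    ]
```

Call:
move_arm(
  increments=[
    [0,0,15,0,0,0,1],
    [0,0,25,0,0,0,1],
    [0,0,30,0,0,0,1],
    [0,0,15,0,0,0,1],
    [0,0,0,0,0,0,1],
  ],
)

```text
time_s: 5.25
ee_pos: [0.497, 0.3299, 0.1383]
tcp_rot: [0.707, 0.707, -0.006, -0.001]
force: [0.6, 0.8, -4.2]
finger_gap: 0.0125
```

```bash
python3 st.py; python3 -c "
from h import *
cap('wrist','pics/w4.png')"
```

```text
5.25 [0.497  0.3299 0.1383] F [ 0.6127  0.8109 -4.2271] T [ 0.0692 -0.1101 -0.0169] gap 0.012478842394563957
tool y [ 0.9999  0.0008 -0.0101] tool z [-0.0101 -0.0072 -0.9999]
```

View pics/w4.png

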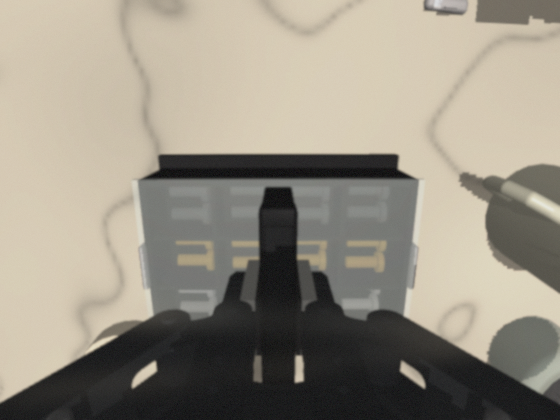

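The case is held square in the jaws (handle at column 278, lid level). I'll carry it to just above the mouth.

Call:
move_arm(
  increments=[
    [-3,-20,0,0.2,-0.3,0,1],
    [-4,-38,0,0.2,-0.3,0,1],
    [-4,-40,0,0,0,0,1],
    [-4,-40,0,0,0,0,1],
    [-4,-40,0,0,0,0,1],
  ],
)

```text
time_s: 5.8
ee_pos: [0.4699, 0.1541, 0.1319]
tcp_rot: [0.701, 0.713, -0.001, -0.006]
force: [0.8, 0.3, -4.7]
finger_gap: 0.0127
```

Call:
move_arm(
  increments=[
    [-4,-38,0,0,0,0,1],
    [-4,-36,0,0,0,0,1],
    [-2,-26,0,0,0,0,1],
    [-2,-15,0,0,0,0,1],
    [0,0,0,0,0,0,1],
  ],
)

```text
time_s: 6.3
ee_pos: [0.4479, 0.0238, 0.1239]
tcp_rot: [0.706, 0.708, -0.01, -0.009]
force: [-0.5, -0.2, -4.2]
finger_gap: 0.0126
```

```bash
python3 st.py
```

```text
6.3 [0.4479 0.0238 0.1239] F [-0.4646 -0.1991 -4.1867] T [ 0.0421 -0.048  -0.0013] gap 0.012588028436654658
tool y [ 0.9996  0.0041 -0.0265] tool z [-0.0265 -0.0007 -0.9996]
```

Call:
move_arm(
  increments=[
    [7,2,-10,0,-0.8,-0.1,1],
    [6,1,-10,0,-0.7,-0.1,1],
    [0,0,0,0,0,0,1],
    [0,0,0,0,0,0,1],
  ],
)

```text
time_s: 6.7
ee_pos: [0.4585, 0.0301, 0.1009]
tcp_rot: [0.706, 0.708, -0.001, -0.002]
force: [1.0, 0.1, -4.4]
finger_gap: 0.0125
```

```bash
python3 st.py;  python3 -c "
from h import *
import pickle
c=cap('top'); pickle.dump(c,open('t5.pkl','wb'))
d=cap('wrist'); pickle.dump(d,open('w5.pkl','wb'))
for x,n in ((c,'t5'),(d,'w5')): x['img']=np.clip(x['img'].astype(float)*1.5,0,255).astype(np.uint8)
crop(c,240,140,140,140,4.2,'pics/t5.png'); crop(d,0,0,560,420,1.4,'pics/w5.png')"
```

```text
6.7 [0.4585 0.0301 0.1009] F [ 1.034   0.1216 -4.3663] T [ 0.0016 -0.0295 -0.0123] gap 0.012464620303052332
tool y [ 1.      0.0025 -0.0046] tool z [-0.0046  0.0024 -1.    ]
```

View pics/t5.png

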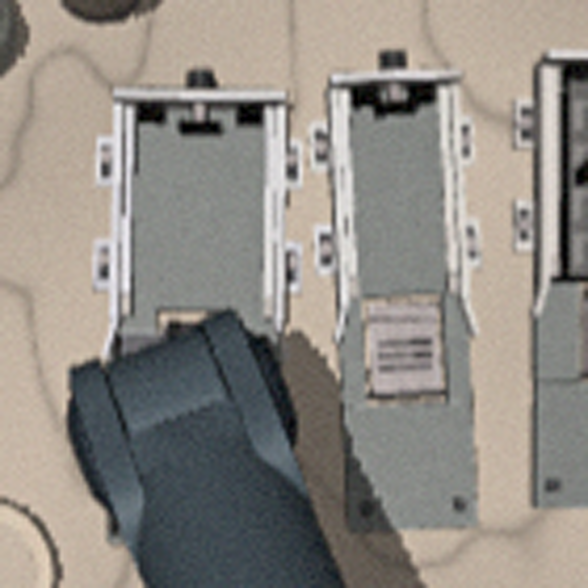

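View pics/w5.png

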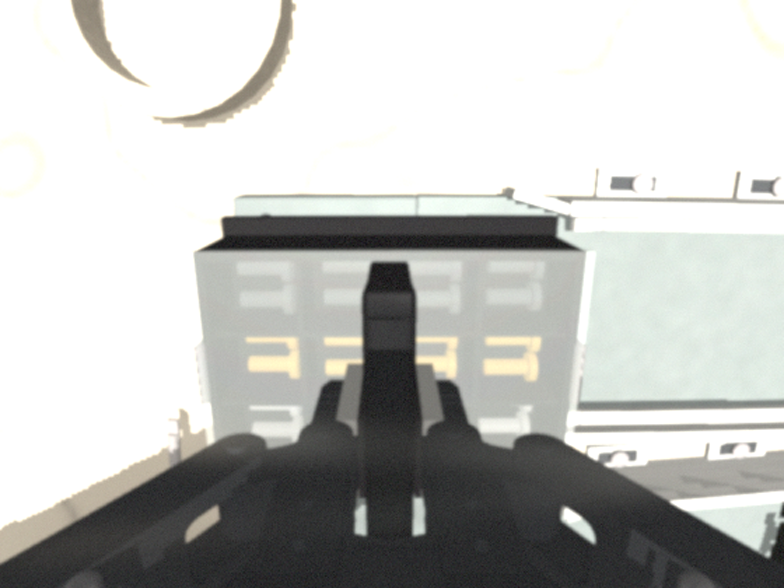

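```bash
python3 -c "
from h import *
import pickle
np.set_printoptions(precision=4,suppress=True)
d=pickle.load(open('w5.pkl','rb'))
A=lambda p:[(x/1.4,y/1.4) for x,y in p]
print('lip hi',onz(d,A([(600,233),(760,234)]),.026)); print('lip lo',onz(d,A([(600,405),(760,402)]),.026))
u=.0471
F=onz(d,A([(224,217),(556,216)]),u+.005);print('flange far top corners',F, F.mean(0)-[0,.049,0])
print('lid',onz(d,A([(200,251),(590,249)]),u+.044))
"
```

```text
lip hi [[0.5511 0.0685 0.026 ]
 [0.6252 0.069  0.026 ]]
lip lo [[ 0.5613 -0.0152  0.026 ]
 [ 0.6436 -0.0147  0.026 ]]
flange far top corners [[0.3956 0.0781 0.0521]
 [0.5222 0.0788 0.0521]] [0.4589 0.0294 0.0521]
lid [[0.4001 0.0722 0.0911]
 [0.5209 0.0732 0.0911]]
```

Call:
move_arm(
  increments=[
    [5,-3,-6,-0.1,-0.2,0,1],
    [0,0,-6,0,0,0,1],
    [0,0,0,0,0,0,1],
    [0,0,0,0,0,0,1],
  ],
)

```text
time_s: 7.2
ee_pos: [0.4649, 0.0272, 0.089]
tcp_rot: [0.706, 0.708, 0.001, 0.001]
force: [-0.1, -0.1, -4.8]
finger_gap: 0.0128
```

```bash
python3 st.py
```

```text
7.2 [0.4649 0.0272 0.089 ] F [-0.1263 -0.0561 -4.8377] T [ 0.0421 -0.0604  0.0519] gap 0.012791716784244147
tool y [1.     0.0029 0.0016] tool z [ 0.0016  0.     -1.    ]
```

Call:
move_arm(
  increments=[
    [-1,0,-6,0,0,0,1],
    [0,0,-4,0,0,0,1],
    [0,0,0,0,0,0,1],
  ],
)

```text
time_s: 7.5
ee_pos: [0.4642, 0.0271, 0.0785]
tcp_rot: [0.706, 0.708, 0.001, 0.001]
force: [0.3, -0.7, -4.4]
finger_gap: 0.0124
```

```bash
python3 st.py
```

```text
7.5 [0.4642 0.0271 0.0785] F [ 0.3149 -0.7062 -4.4364] T [ 0.0032 -0.0575 -0.0072] gap 0.012432804792812006
tool y [1.     0.0026 0.0024] tool z [ 0.0024 -0.     -1.    ]
```

Call:
move_arm(
  increments=[
    [0,0,-3,0,0,0,1],
    [0,0,0,0,0,0,1],
  ],
)

```text
time_s: 7.7
ee_pos: [0.4645, 0.0271, 0.0758]
tcp_rot: [0.706, 0.708, 0.001, 0.001]
force: [-0.6, -0.3, -0.0]
finger_gap: 0.0122
```

Call:
move_arm(
  increments=[
    [0,0,-3,0,0,0,1],
    [0,0,0,0,0,0,1],
  ],
)

```text
time_s: 7.9
ee_pos: [0.4649, 0.0272, 0.0733]
tcp_rot: [0.706, 0.708, 0.001, 0.002]
force: [-2.6, -0.5, 0.6]
finger_gap: 0.0124
```

```bash
python3 st.py
```

```text
7.9 [0.4649 0.0272 0.0733] F [-2.6428 -0.5416  0.6091] T [ 0.0052  0.2706 -0.032 ] gap 0.012417991916176003
tool y [1.     0.0025 0.0032] tool z [ 0.0032 -0.0011 -1.    ]
```

Call:
move_arm(
  increments=[
    [0,0,-3,0,0.1,0,1],
    [0,0,-1,0,0,0,1],
  ],
)

```text
time_s: 8.1
ee_pos: [0.4657, 0.0271, 0.0701]
tcp_rot: [0.706, 0.708, 0.0, 0.002]
force: [-2.0, -1.3, 5.1]
finger_gap: 0.0125
```

```bash
python3 st.py; python3 -c "
from h import *
import pickle
d=cap('wrist'); pickle.dump(d,open('w6.pkl','wb'))
d['img']=np.clip(d['img'].astype(float)*1.3,0,255).astype(np.uint8)
crop(d,0,0,560,420,1.4,'pics/w6.png')"
```

```text
8.1 [0.4657 0.0271 0.0701] F [-2.0258 -1.2696  5.0594] T [-0.1308  0.4582  0.0416] gap 0.012542043969383443
tool y [1.     0.0024 0.0026] tool z [ 0.0026 -0.0019 -1.    ]
```

View pics/w6.png

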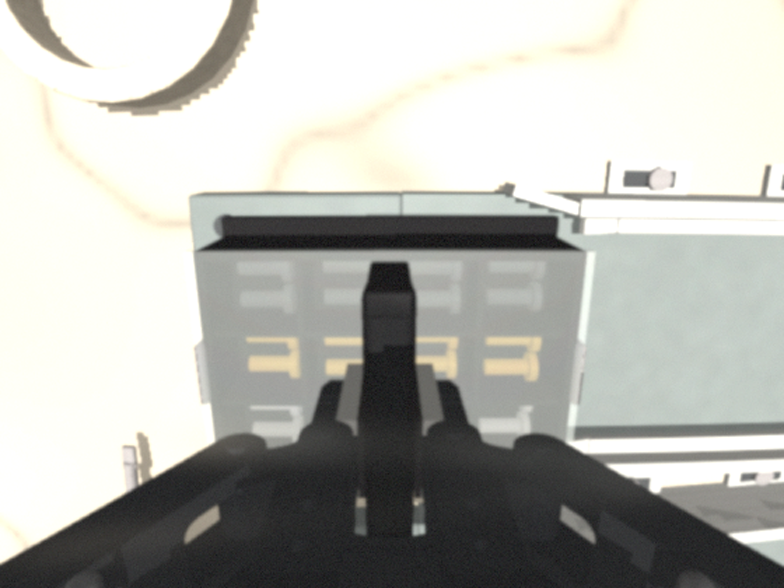

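Tooth is pressed down (about 9 N net) and the case is nearly at floor level. The near flange edge sits inside the flare (row ~217, columns 225-557). Sliding in gently.

Call:
move_arm(
  increments=[
    [4,0,-1.5,0,0.1,0,1],
    [5,0,-1,0,0,0,1],
  ],
)

```text
time_s: 8.35
ee_pos: [0.4671, 0.027, 0.0696]
tcp_rot: [0.706, 0.708, -0.01, -0.004]
force: [-15.7, -0.4, 23.1]
finger_gap: 0.0125
```

```bash
python3 st.py
```

```text
8.35 [0.4671 0.027  0.0696] F [-15.666   -0.4308  23.077 ] T [0.0232 2.721  0.002 ] gap 0.012501577378750075
tool y [ 0.9998  0.0016 -0.0191] tool z [-0.0191 -0.0088 -0.9998]
```

Call:
move_arm(
  increments=[
    [0,0,0.5,0.3,-0.9,0,1],
    [2,0,0,0.2,-0.2,0,1],
  ],
)

```text
time_s: 8.55
ee_pos: [0.4688, 0.0276, 0.0708]
tcp_rot: [0.706, 0.708, -0.0, 0.0]
force: [-3.0, -0.1, 0.8]
finger_gap: 0.0125
```

```bash
python3 st.py; python3 -c "
from h import *
c=cap('scene'); crop(c,220,180,120,90,6,'pics/s7.png')"
```

```text
8.55 [0.4688 0.0276 0.0708] F [-2.979  -0.0508  0.7934] T [-0.1137  0.5717  0.0049] gap 0.01253529225852208
tool y [ 1.      0.0028 -0.0005] tool z [-0.0005 -0.0007 -1.    ]
```

View pics/s7.png

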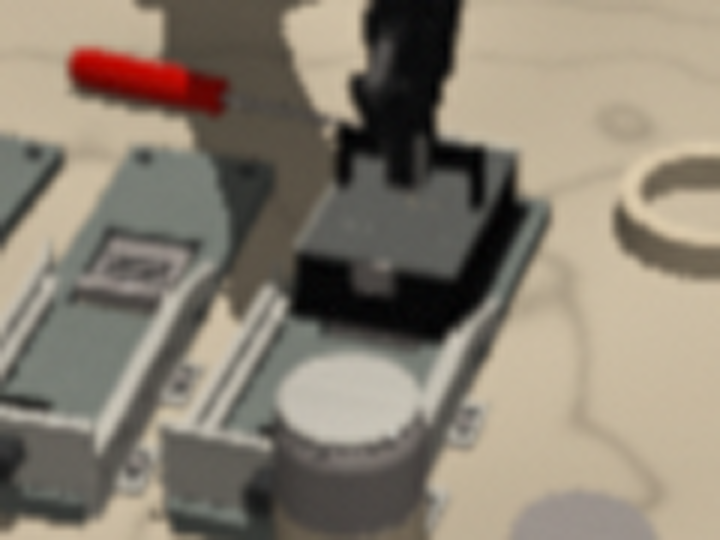

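Call:
move_arm(
  increments=[
    [3,-0.5,-0.8,0,0,0,1],
    [4,0,0,0,-0.2,0,1],
  ],
)

```text
time_s: 8.8
ee_pos: [0.4727, 0.0272, 0.0696]
tcp_rot: [0.706, 0.708, -0.003, -0.001]
force: [-10.4, -0.6, 15.6]
finger_gap: 0.0123
```

```bash
python3 st.py
```

```text
8.8 [0.4727 0.0272 0.0696] F [-10.411   -0.5891  15.5988] T [-0.0778  2.1722  0.0116] gap 0.012303225535818509
tool y [ 1.      0.0019 -0.0056] tool z [-0.0056 -0.0016 -1.    ]
```

Call:
move_arm(
  increments=[
    [4,-0.3,0.4,0,-0.4,0,1],
    [5,0,-0.2,0,-0.2,0,1],
    [5,0,-0.2,0,-0.2,0,1],
  ],
)

```text
time_s: 9.1
ee_pos: [0.4816, 0.0271, 0.0696]
tcp_rot: [0.707, 0.708, -0.004, -0.001]
force: [-10.2, 0.2, 13.8]
finger_gap: 0.0128
```

```bash
python3 st.py
```

```text
9.1 [0.4816 0.0271 0.0696] F [-10.1615   0.2234  13.7658] T [0.0649 1.8337 0.0034] gap 0.012757609023033264
tool y [ 1.      0.0015 -0.0065] tool z [-0.0065 -0.0049 -1.    ]
```

Call:
move_arm(
  increments=[
    [6,-0.3,0.3,0.2,-0.4,0,1],
    [6,0,-0.1,0,-0.2,0,1],
    [6,0,-0.1,0,-0.2,0,1],
    [6,0,-0.1,0,-0.2,0,1],
  ],
)

```text
time_s: 9.5
ee_pos: [0.5014, 0.0271, 0.0697]
tcp_rot: [0.707, 0.708, -0.003, 0.0]
force: [-7.3, 0.2, 10.1]
finger_gap: 0.0127
```

```bash
python3 st.py
```

```text
9.5 [0.5014 0.0271 0.0697] F [-7.3428  0.2249 10.0611] T [0.0457 1.5158 0.0241] gap 0.01265017787325158
tool y [ 1.      0.0012 -0.0031] tool z [-0.003  -0.0043 -1.    ]
```

Call:
move_arm(
  increments=[
    [7,-0.2,0,0.2,-0.3,0,1],
    [7,0,0,0,-0.2,0,1],
    [7,0,0,0,-0.2,0,1],
    [7,0,0,0,-0.2,0,1],
    [6,0,0,0,-0.2,0,1],
  ],
)

```text
time_s: 10.0
ee_pos: [0.5312, 0.0273, 0.0699]
tcp_rot: [0.707, 0.707, -0.002, 0.001]
force: [-8.0, -0.7, 8.4]
finger_gap: 0.0124
```

```bash
python3 st.py; python3 -c "
from h import *
import pickle
c=cap('scene'); crop(c,220,180,120,90,6,'pics/s8.png')
d=cap('wrist'); pickle.dump(d,open('w8.pkl','wb'))
d['img']=np.clip(d['img'].astype(float)*1.3,0,255).astype(np.uint8)
crop(d,0,0,560,420,1.4,'pics/w8.png')"
```

```text
10.0 [0.5312 0.0273 0.0699] F [-7.968  -0.6718  8.4464] T [0.0348 1.5218 0.0183] gap 0.012370733446547046
tool y [ 1.     -0.0001 -0.0005] tool z [-0.0005 -0.004  -1.    ]
```

View pics/w8.png

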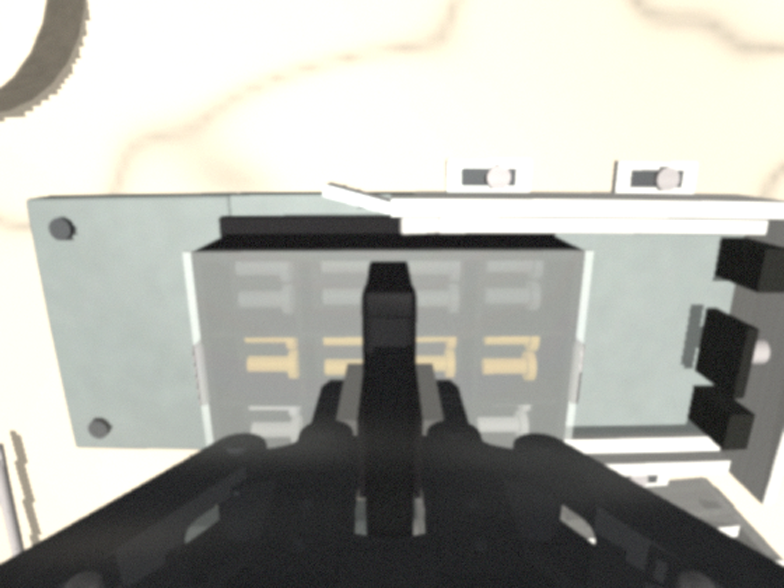

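View pics/s8.png

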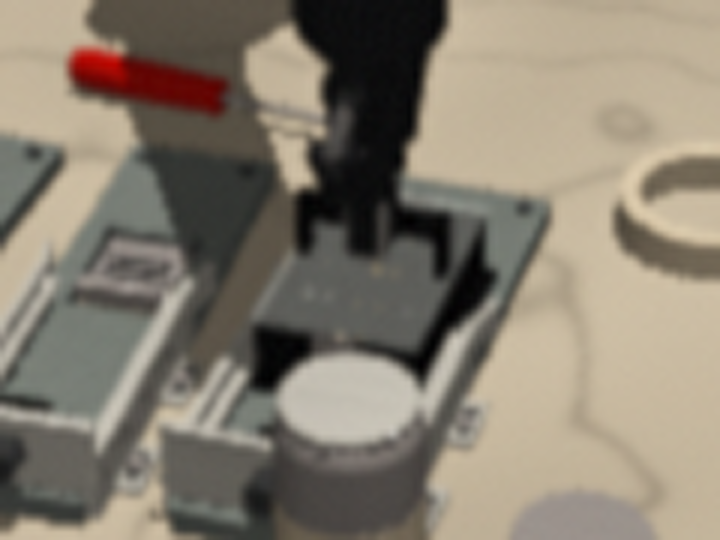

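```bash
python3 -c "
from h import *
c=cap('top'); print(onz(c,[(261,120)],.17), onz(c,[(229,140)],.085))"
```

```text
[[0.76376975 0.09488905 0.17      ]] [[0.73166693 0.18562834 0.085     ]]
```

Call:
move_arm(
  increments=[
    [7,-0.2,0,0.2,-0.2,0,1],
    [7,0,0,0,-0.2,0,1],
    [7,0,0,0,-0.2,0,1],
    [7,0,0,0,-0.2,0,1],
    [7,0,0,0,-0.2,0,1],
  ],
)

```text
time_s: 10.65
ee_pos: [0.5611, 0.0277, 0.0704]
tcp_rot: [0.708, 0.706, -0.002, 0.001]
force: [-6.9, -0.2, 9.8]
finger_gap: 0.0122
```

```bash
python3 st.py
```

```text
10.65 [0.5611 0.0277 0.0704] F [-6.8868 -0.2314  9.8402] T [0.0382 1.6621 0.0114] gap 0.012236897911657158
tool y [ 1.     -0.0018 -0.0016] tool z [-0.0016 -0.0038 -1.    ]
```

Call:
move_arm(
  increments=[
    [7,-0.4,0,0.2,-0.2,0.1,1],
    [7,0,0,0,-0.2,0,1],
    [6,0,0,0,-0.2,0,1],
    [5,0,0,0,-0.2,0,1],
  ],
)

```text
time_s: 11.05
ee_pos: [0.5822, 0.0278, 0.0708]
tcp_rot: [0.708, 0.706, -0.002, -0.0]
force: [-7.1, -0.7, 8.7]
finger_gap: 0.0127
```

```bash
python3 st.py
```

```text
11.05 [0.5822 0.0278 0.0708] F [-7.0682 -0.6714  8.7056] T [-0.0183  1.7202  0.0381] gap 0.01268098135118884
tool y [ 1.     -0.0019 -0.0034] tool z [-0.0035 -0.0025 -1.    ]
```

Call:
move_arm(
  increments=[
    [5,-0.3,0,0,-0.2,0.1,1],
    [5,0,0,0,-0.2,0,1],
    [5,0,0,0,-0.2,0,1],
  ],
)

```text
time_s: 11.35
ee_pos: [0.5945, 0.0279, 0.071]
tcp_rot: [0.708, 0.707, -0.003, 0.0]
force: [-4.4, -0.4, 4.2]
finger_gap: 0.0122
```

```bash
python3 st.py
```

```text
11.35 [0.5945 0.0279 0.071 ] F [-4.4475 -0.3799  4.2453] T [0.0944 1.2146 0.0567] gap 0.012247091892466684
tool y [ 1.     -0.0015 -0.0038] tool z [-0.0038 -0.0038 -1.    ]
```

Call:
move_arm(
  increments=[
    [4,-0.3,0,0.1,-0.2,0.1,1],
    [4,0,0,0,-0.2,0,1],
  ],
)

```text
time_s: 11.55
ee_pos: [0.5982, 0.0279, 0.0707]
tcp_rot: [0.707, 0.707, -0.005, -0.002]
force: [-13.6, -1.0, 16.5]
finger_gap: 0.0126
```

Call:
move_arm(
  increments=[
    [4,0,0,0.1,-0.2,0,1],
    [3,0,0,0,-0.1,0,1],
  ],
)

```text
time_s: 11.75
ee_pos: [0.5988, 0.0279, 0.0713]
tcp_rot: [0.708, 0.707, -0.01, -0.006]
force: [-9.8, -0.4, 11.9]
finger_gap: 0.0125
```

```bash
python3 st.py
```

```text
11.75 [0.5988 0.0279 0.0713] F [-9.7809 -0.4137 11.8908] T [-0.033   2.1077 -0.0324] gap 0.012516354540068046
tool y [ 0.9998 -0.0014 -0.0219] tool z [-0.0219 -0.0056 -0.9997]
```

```bash
python3 -c "
from h import *
import pickle
c=cap('scene'); crop(c,220,180,120,90,6,'pics/s9.png')
d=cap('wrist'); pickle.dump(d,open('w9.pkl','wb'))
d['img']=np.clip(d['img'].astype(float)*1.3,0,255).astype(np.uint8)
crop(d,0,0,560,420,1.4,'pics/w9.png')"
```

```text
(no output)
```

View pics/w9.png

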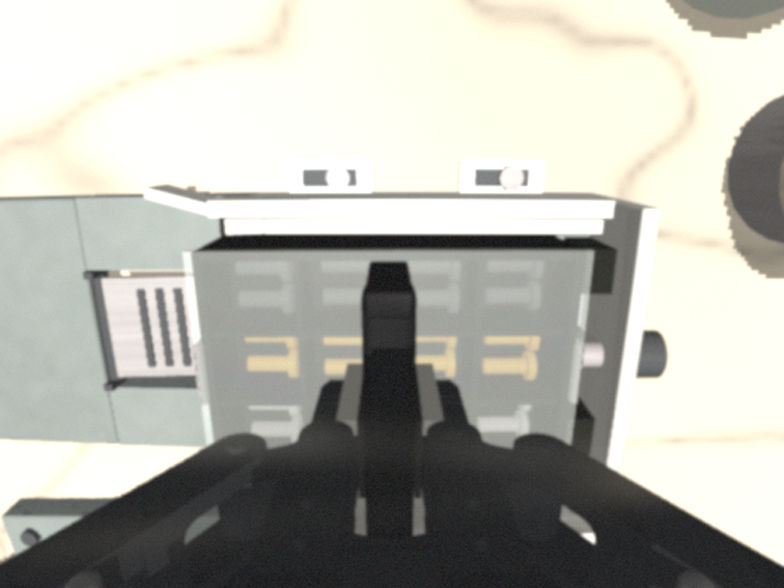

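View pics/s9.png

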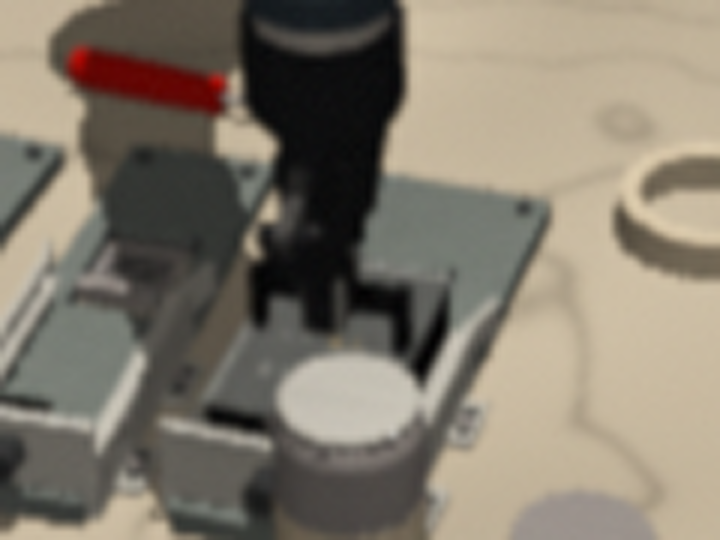

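Call:
move_arm(
  increments=[
    [2,0,0,0.2,-0.8,0,1],
    [4,0,0,0,-0.5,0,1],
  ],
)

```text
time_s: 12.05
ee_pos: [0.5988, 0.028, 0.0711]
tcp_rot: [0.708, 0.706, -0.007, -0.003]
force: [-15.0, -0.4, 15.6]
finger_gap: 0.0125
```

```bash
python3 st.py
```

```text
12.05 [0.5988 0.028  0.0711] F [-15.0425  -0.449   15.6466] T [-0.079   3.2616 -0.005 ] gap 0.012502965613414272
tool y [ 0.9999 -0.0019 -0.0143] tool z [-0.0143 -0.0048 -0.9999]
```

Call:
move_arm(
  increments=[
    [2,0,1,0.2,-0.9,0.1,1],
    [4,0,0.3,0,-0.4,0,1],
    [4,0,0.3,0,-0.4,0,1],
  ],
)

```text
time_s: 12.35
ee_pos: [0.5997, 0.0279, 0.0706]
tcp_rot: [0.707, 0.707, -0.004, -0.001]
force: [-13.6, -0.8, 15.2]
finger_gap: 0.0126
```

```bash
python3 st.py
```

```text
12.35 [0.5997 0.0279 0.0706] F [-13.6421  -0.8138  15.1714] T [-0.0221  2.8621  0.046 ] gap 0.012631542356596292
tool y [ 1.     -0.0011 -0.0066] tool z [-0.0066 -0.0044 -1.    ]
```

Call:
move_arm(
  increments=[
    [3,0,1.5,0.2,-0.6,0,1],
    [6,0,1,0,-0.5,0,1],
    [6,0,1,0,-0.5,0,1],
  ],
)

```text
time_s: 12.65
ee_pos: [0.6017, 0.0278, 0.0697]
tcp_rot: [0.708, 0.707, -0.005, -0.002]
force: [-19.8, -1.6, 20.8]
finger_gap: 0.0127
```

```bash
python3 st.py
```

```text
12.65 [0.6017 0.0278 0.0697] F [-19.8327  -1.5981  20.8178] T [-0.1518  4.0333  0.0227] gap 0.012699498474445396
tool y [ 1.     -0.0012 -0.0091] tool z [-0.0091 -0.0047 -0.9999]
```

Call:
move_arm(
  increments=[
    [5,0,2,0.2,-0.8,0,1],
    [7,0,2,0,-0.6,0,1],
    [7,0,2,0,-0.6,0,1],
  ],
)

```text
time_s: 12.95
ee_pos: [0.6023, 0.0278, 0.0704]
tcp_rot: [0.707, 0.707, -0.008, -0.003]
force: [-15.7, -1.0, 11.7]
finger_gap: 0.0126
```

```bash
python3 st.py; python3 -c "
from h import *
c=cap('wrist'); c['img']=np.clip(c['img'].astype(float)*1.3,0,255).astype(np.uint8)
crop(c,0,0,560,420,1.4,'pics/w10.png')"
```

```text
12.95 [0.6023 0.0278 0.0704] F [-15.7206  -0.9662  11.7343] T [-0.0109  3.193  -0.0171] gap 0.012575453425365177
tool y [ 0.9999 -0.0007 -0.0162] tool z [-0.0162 -0.0074 -0.9998]
```

View pics/w10.png

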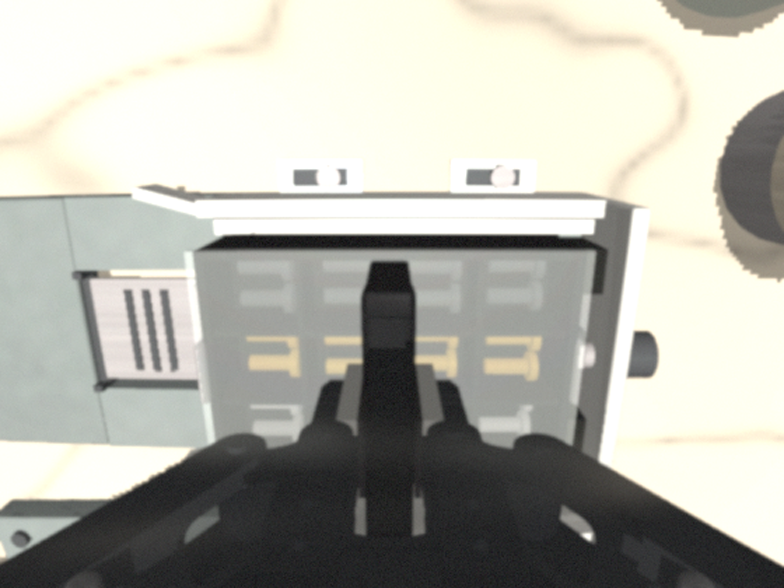

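Call:
move_arm(
  increments=[
    [0,0,0.5,0.3,-0.9,0,1],
    [0,0,0,0,0,0,1],
  ],
)

```text
time_s: 13.2
ee_pos: [0.6004, 0.0279, 0.0697]
tcp_rot: [0.707, 0.707, -0.003, -0.001]
force: [-6.0, -0.4, 8.5]
finger_gap: 0.0124
```

Call:
move_arm(
  increments=[
    [-3,0,0,0,0,0,1],
    [-3,0,0,0,0,0,1],
  ],
)

```text
time_s: 13.4
ee_pos: [0.5981, 0.028, 0.0699]
tcp_rot: [0.707, 0.707, 0.001, 0.001]
force: [4.9, -0.3, -2.2]
finger_gap: 0.0122
```

```bash
python3 st.py
```

```text
13.4 [0.5981 0.028  0.0699] F [ 4.8568 -0.3232 -2.1868] T [ 0.1772 -0.7623  0.0407] gap 0.012207588227756683
tool y [ 1.     -0.0006  0.0031] tool z [ 0.0031 -0.0005 -1.    ]
```

Call:
move_arm(
  increments=[
    [-4,0,0,0,0.2,0,1],
    [-3,0,0,0,0,0,1],
  ],
)

```text
time_s: 13.6
ee_pos: [0.5974, 0.0279, 0.0706]
tcp_rot: [0.708, 0.707, 0.006, 0.004]
force: [4.4, -0.3, -3.1]
finger_gap: 0.0124
```

```bash
python3 st.py; python3 -c "
from h import *
c=cap('wrist'); c['img']=np.clip(c['img'].astype(float)*1.3,0,255).astype(np.uint8)
crop(c,40,160,120,130,5,'pics/w11.png')"
```

```text
13.6 [0.5974 0.0279 0.0706] F [ 4.4031 -0.257  -3.1087] T [ 0.141  -0.8876  0.0086] gap 0.012382638410421535
tool y [ 0.9999 -0.0013  0.0134] tool z [ 0.0134  0.0026 -0.9999]
```

View pics/w11.png

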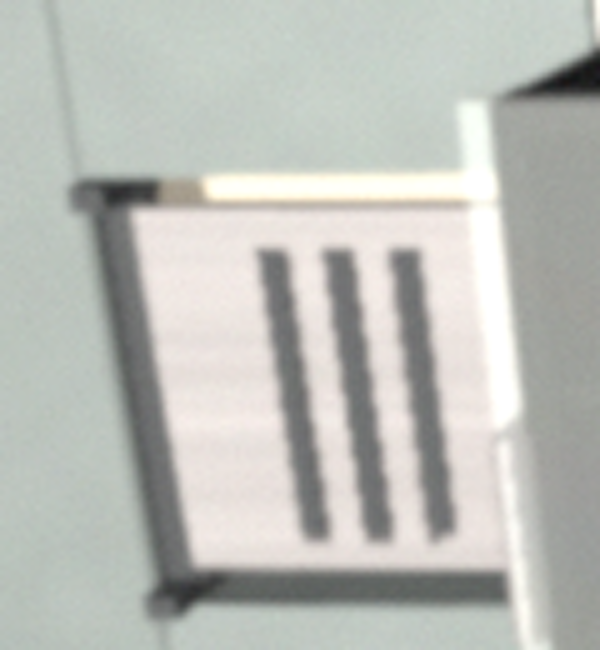

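The pull test held: at x≈0.598 the case stops, where the tooth should block it. Releasing.

Call:
move_arm(
  increments=[
    [1,0,0,-0.1,0.8,0,1],
    [0,0,0,0,0,0,0.5],
    [0,0,0,0,0,0,-1],
    [0,0,0,0,0,0,-1],
    [0,0,0,0,0,0,-1],
  ],
)

```text
time_s: 14.15
ee_pos: [0.5952, 0.0268, 0.0697]
tcp_rot: [0.708, 0.706, -0.004, -0.003]
force: [-0.1, -1.0, -0.1]
finger_gap: 0.0642
```

```bash
python3 st.py; python3 -c "
from h import *
c=cap('wrist'); c['img']=np.clip(c['img'].astype(float)*1.3,0,255).astype(np.uint8)
crop(c,0,0,560,420,1.4,'pics/w12.png')"
```

```text
14.15 [0.5952 0.0268 0.0697] F [-0.0931 -1.0374 -0.1107] T [ 0.0346 -0.0433 -0.0396] gap 0.06421206732048397
tool y [ 1.     -0.0024 -0.0089] tool z [-0.0089 -0.0013 -1.    ]
```

View pics/w12.png

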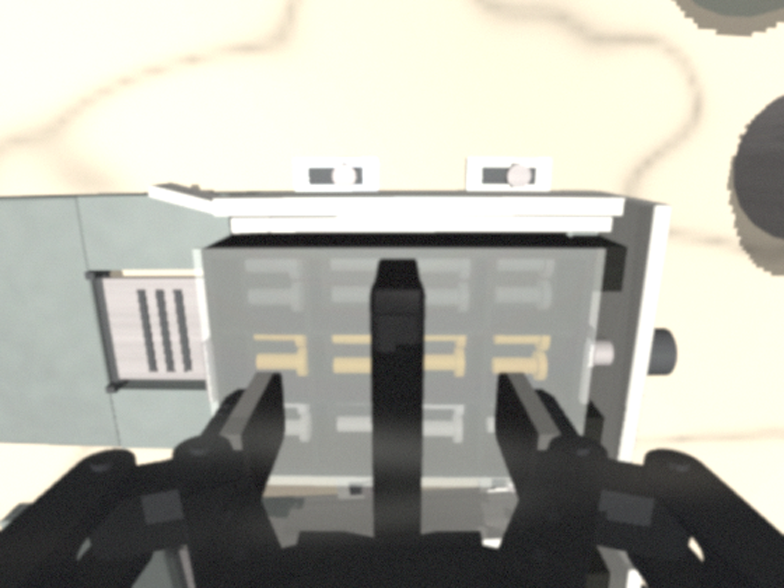

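Call:
move_arm(
  increments=[
    [0,0,10,0,-0.5,0,-1],
    [0,0,25,0,0,0,-1],
    [0,0,35,0,0,0,-1],
    [0,0,35,0,0,0,-1],
    [0,0,20,0,0,0,-1],
  ],
)

```text
time_s: 14.7
ee_pos: [0.5902, 0.0267, 0.1969]
tcp_rot: [0.707, 0.707, -0.004, -0.002]
force: [0.7, 0.2, -0.4]
finger_gap: 0.0857
```

Call:
move_arm(
  increments=[
    [-35,0,10,0,0,0,-1],
    [-45,0,10,0,0,0,-1],
    [-40,-20,10,0,0,0,-1],
    [-20,-20,0,0,0,0,-1],
    [0,0,0,0,0,0,-1],
  ],
)

```text
time_s: 15.2
ee_pos: [0.4495, -0.0115, 0.2358]
tcp_rot: [0.706, 0.708, 0.0, 0.004]
force: [0.9, 0.8, -0.1]
finger_gap: 0.0852
```

```bash
python3 st.py; python3 -c "
from h import *
import pickle
c=cap('wrist'); pickle.dump(c,open('w13.pkl','wb')); c['img']=np.clip(c['img'].astype(float)*1.3,0,255).astype(np.uint8)
crop(c,0,0,560,420,1.4,'pics/w13.png')"
```

```text
15.2 [ 0.4495 -0.0115  0.2358] F [ 0.9495  0.8469 -0.0998] T [ 0.0288 -0.0215  0.0255] gap 0.08522312619170165
tool y [1.     0.0021 0.0062] tool z [ 0.0062 -0.005  -1.    ]
```

View pics/w13.png

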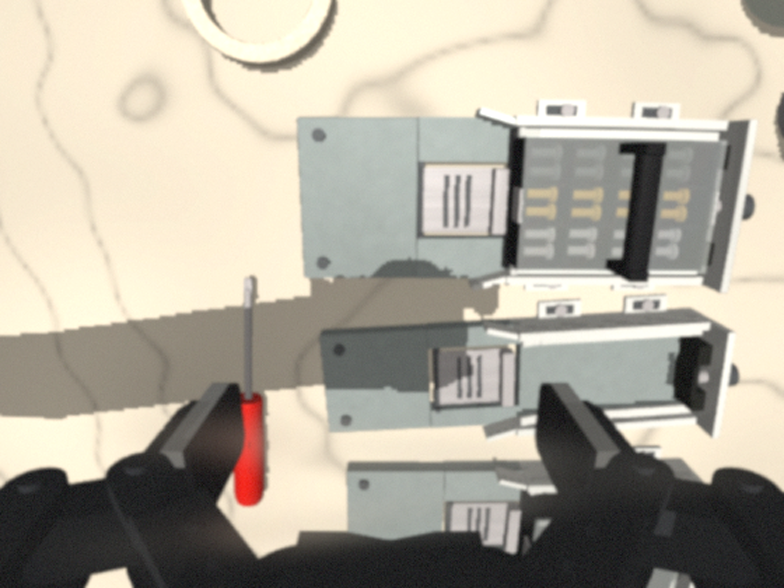

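```bash
python3 -c "
from h import *
import pickle
np.set_printoptions(precision=4,suppress=True)
c=pickle.load(open('w13.pkl','rb')); c['img']=np.clip(c['img'].astype(float)*1.2,0,255).astype(np.uint8)
crop(c,290,100,120,100,6.5,'pics/w13a.png')
A=lambda p:[(x/1.4,y/1.4) for x,y in p]
print('handle top',onz(c,A([(643,150),(636,270)]),.094))
print('tooth proj if up (z.025) / down (z.016)',proj(c,[[.533,.0508,.025],[.533,.0048,.025],[.523,.0508,.025],[.533,.0508,.016],[.533,.0048,.016]]))
"
```

```text
handle top [[ 0.5918  0.0622  0.094 ]
 [ 0.5969 -0.0062  0.094 ]]
tooth proj if up (z.025) / down (z.016) [[362.9265 118.4069]
 [360.     166.0094]
 [352.5849 118.3133]
 [360.7763 118.1402]
 [357.9921 164.621 ]]
```

View pics/w13a.png

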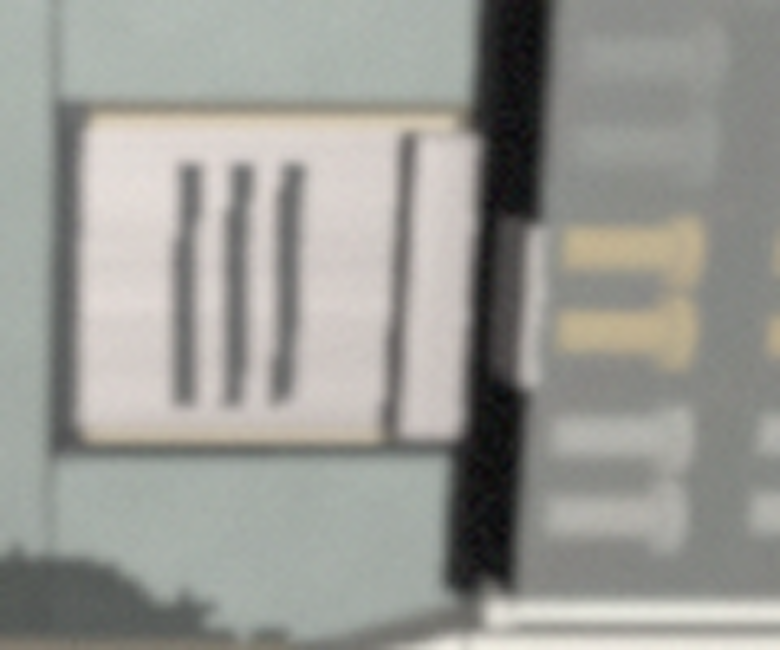

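The zoom shows the whole tooth top standing behind the case's rear. Its right edge is at px (363.5,120)–(361.8,168), which matches the projection for tooth up (363,118)–(360,166). The gripper is clear of everything, so I'm handing in.

```bash
python3 -c "
from h import *
c=cap('top','pics/t14.png')
from bench import hand_in
print(hand_in())"
```

```text
the job is handed in; nothing more can be done
None
```

View pics/t14.png

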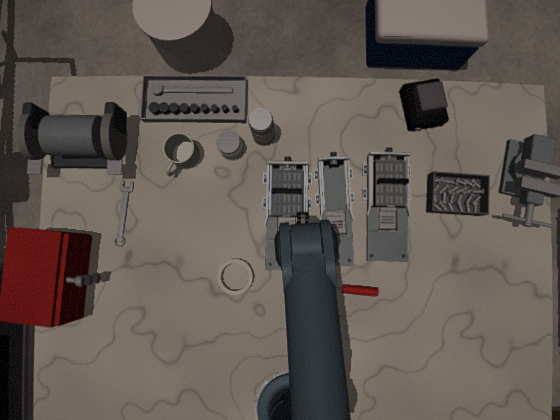

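The parts case is stored in the wide dock with the latch up behind it, and I handed the job in at about 15 s.

I gripped the case by its handle, set its leading end on the tooth and pressed the tooth down. Then I slid the case under the lips, pushed it past the plunger to the stops and let go. The wrist force readings between moves stayed under about 30 N.

**Last checks**
- **Latch:** before release, a gentle pull back stopped with the tool at x≈0.598. That matches the tooth position I had measured. After release, the wrist picture showed the whole tooth top standing behind the case's rear, and its edge fitted the "up" height better than "down".
- **Surroundings:** the last top picture shows the stored case and the bystanders where they were. The gripper was open and clear of everything.

**What disagreed**
- **Stops:** I briefly read x≈0.602 while pushing, about 1 mm beyond where I expected the stops. That is within the camera calibration error.
- **Handle position:** a rough reading of the handle after release gave x≈0.592–0.597, slightly short of 0.598. I picked those pixels by eye, and I trusted the tooth picture and the pull test instead.
- **Start of the slide:** the first push stuck because I was pressing down too hard (about 23 N). Easing the downward pressure freed it.

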